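Pop a balm tin out of the stall's spring dispenser and trap it with the other finger

ROBOT

A 7-joint arm with a two-finger parallel gripper is mounted at the origin on the work surface. World frame = base frame: x ahead of the robot, y to its left, z up, the work surface at z = 0. Lengths are in m, angles in rad, forces in N, time in s.
With the tool pointing down it reaches from about 0.35 to 0.9 m from the base axis. Payload 8.1 kg.
Tool frame: the origin (TCP) lies midway between the tips of the shut fingers; the grasp point (between the pads) lies arm.tcp_to_grasp behind it (arm.tcp_to_grasp is the distance from the TCP to the grasp point, in m); z points along the fingers, y is the line along which they close (so a half turn about z gives the same grasp; the last joint's range is limited). The gripper opens to 92 mm and grips with 3 to 60 N. Pads are 19 mm wide; open, the fingers measure 130 mm over their backs; the gripper's body (75 mm by 190 mm) begins 47 mm behind the grasp point.
Start: joints at [1.106, 0.434, 0.025, 1.573, -0.012, 1.134, -0.075], TCP at [0.221, -0.585, 0.202] pointing down, gripper open.
Joint ranges: [-2.62, 2.62], [-0.44, 2.09], [-1.27, 1.32], [0.08, 2.57], [-1.32, 4.46], [0.12, 2], [-2.74, 2.74]. Speed limits (rad/s): [2.22, 2.22, 3.01, 3.01, 3.14, 3.14, 3.14].

INTERFACE

Orientations are given as a rotation vector (axis times angle).
In Python, from cell import observe, get_image, arm gives the robot as it stands. The module is installed in compiled form; this text tells all that it offers.
- The arm moves only by the tool drive_tool, never from a script. Its argument "steps" is a list of rows, each a list of 5 numbers: the closure, from 0 (fully open) to 1 (shut), then the shift along the world's x, y, z in mm, then the turn about the world's z in rad. In form: [[hand, x, y, z, roll], ...]. A call has 1 to 20 rows; each row shifts and turns the commanded pose from where the row before left it; what a row does not reach is not made up. A row lasts 1/12 s, in which the tool goes at most 41.7 mm and 7.16 degrees, less where a joint would pass 70% of its speed; a pose out of reach is approached as far as the arm can. A call with a gripper value outside its range is refused whole. The fingers move at their own pace and stop on an object; "grip_force" is the grip in N (left out, the last holds). Time passes only in rows, so rows that do not move let the fingers close. It gives the time, the measured TCP pose, the force, the opening and the grip force at its end, in the units of the state.
- observe(): the state, without advancing time (a new reading comes with each control period).
- get_image(name): name is "scene" or "top"; returns a dict with "image" (384x512x3 uint8, red, green, blue), "vfov" (degrees; the focal length in pixels is half the picture's height over the tangent of half this angle, whatever the lens; pixels are square), "cx", "cy" (the principal point, pixels), "xyz" and "attitude" of the camera in the world. Camera axes: x right, y down, z forward; pixel columns grow to the right and rows downward; lengths in m; the calibration is good to about 2 mm. A picture is of the moment at which its call begins. There is no depth.
- arm.sign_off(): hands the job in; it is judged then, once.
The state is a dict: "clock": time; "joints": joint angles; "dq": joint speeds; "joint_efforts": joint torques, N m; "position": TCP position; "ee_rot": TCP orientation; "force": force on the tool from outside, world axes, zero at the start; "ft_torque": the same for the moment, N m; "width": opening from 0.0 (shut) to 1.0 (fully open); "gripper_force": force on a finger pad.
Only numpy, scipy, OpenCV 4.12 (cv2) and the standard library are available. Lean on these libraries where they do the work, as an engineer would, in place of code of your own. Each camera call takes 0.05 s, during which the arm holds its last target. There are 200 camera calls.

TASK

At the market stall, press the dispenser's key fully down with one fingertip so that its spring ejects the loaded tin, and have the other finger standing in the chute so that the popped tin is stopped there before it slides off the chute's end. Do not pick the tin up, and leave the other things on the stall alone. Finish while still holding: key fully down, the front edge of the tin out past the gate, the tin flat on the chute and at rest against the finger.

Things in the scene. Friction and masses are not known exactly. Their poses are not given: they have to be found in the camera images.
- dispenser: Grey tin dispenser fixed on the table, 185 mm long (x -85 to +100 mm), 56 mm wide. Origin on the table under the loaded tin's centre, z up. Its open-topped bright chute leads to -x and is open there. Chute floor level, 40 mm above the table, 45 mm wide between walls 5 mm thick and 12 mm high. The block behind the tin (x 40 to 100 mm) is 68 mm high, the one under the key 36 mm.
- pusher (a joint): Spring pusher behind the tin, a steel plate 34 mm wide, 12 mm high. 0 = loaded (its face at x = +20 mm of the dispenser), grows to 0.055 m as it drives the tin to -x: 2 N at first, about 1 N at the end. It keeps pressing the tin on over that stroke; the freed tin moves at about 1 m/s.
- gate (a point): Middle of the top edge of the gate, a steel bar across the chute in front of the tin: 30 mm wide, 4 mm thick, 7 mm high above the floor, at (-22, 0, 47) mm of the dispenser. It is one piece with the key: it sinks into the floor as the key goes down, frees the tin at about 7 mm of travel, and rises again with the key.
- tin: The loaded balm tin, a flat metal cylinder 40 mm across and 18 mm high, 50 g give or take a third, lying flat in the dispenser's chute between pusher and gate. Origin: centre of its underside, at (0, 0, 40) mm of the dispenser at the start.
- key (a joint): Travel of the key, m: 0 up, 0.010 fully down (its stop). It goes straight down against a spring, 1.4 N at first and 4.9 N fully down, plus up to about 1.5 N of gate friction; it springs back when let go.
- key_top (a point): Centre of the key's flat top, a square steel plate 36 x 36 mm and 8 mm thick beside the chute. It lies at (-48, 60, 54) mm of the dispenser when up, so 14 mm above the chute floor, and 4 mm above it when fully down.
- chute_point (a point): A point on the chute floor's centreline, level with the key: at (-48, 0, 40) mm of the dispenser, 60 mm from the key's centre along the dispenser's y axis. Free space of the chute for a finger here: 45 mm wide, from the gate (x = -25 mm) to the open end (x = -85 mm).
- chute_end (a point): Middle of the chute floor's open end, at (-85, 0, 40) mm of the dispenser.
- tin_b: A spare tin like the loaded one, standing on the table near the dispenser's -y side; a bystander; origin at the centre of its underside
- tin_c: Another spare tin on the table near the dispenser's -y side; a bystander; origin at the centre of its underside
- pod_a: a brown fruit pod lying on the table, egg-shaped, 96 mm long, 58 mm thick, with a thin stem; a bystander; origin under its middle; near the dispenser's +y side
- pod_b: a brown fruit pod lying on the table, egg-shaped, 96 mm long, 58 mm thick, with a thin stem; a bystander; origin under its middle; at the left of the stall
- pod_c: a brown fruit pod lying on the table, egg-shaped, 96 mm long, 58 mm thick, with a thin stem; a bystander; origin under its middle; at the right of the stall
- jar: A jar 70 mm across and 100 mm high, at the left of the stall; a bystander; origin at the centre of its underside
- scoop: A spoon lying at the right of the stall; a bystander; origin under its middle

How it is judged:
By the outcome, as a careful person would: the job done as asked, in the order asked, and still so for the second after the job is handed in, while the arm keeps its last pose, push and grip.
It also fails if it takes over 32 s, if anything falls off the work surface, if the arm or the gripper's body presses on something with over 40 N, if the wrist force passes 120 N, or if a joint passes its speed limit or range.

## Working session

There is one attempt and no reset: what is moved stays moved. The work goes in short steps, Python scripts to look and compute and a tool call to move; the robot and the scene stay as the last step left them, time stands still between calls to the robot, and variables do not carry over. Pictures are saved under pics/ and viewed, at most 10 in all, crops included, and the job is handed in when it is done.

Besides the shell and the picture viewer there is one more tool, called after ">>>" by a JSON object that holds its "name" and its "arguments". drive_tool: Moves the arm, as the interface text tells. Its arguments: {"type":"object","properties":{"steps":{"type":"array"},"grip_force":{"type":"number"}},"required":["steps"]}

```bash
mkdir -p pics; cat > h.py <<'E'
import numpy as np, cv2
from cell import observe, get_image, arm
def snap(n,f):
    d=get_image(n); cv2.imwrite(f,d["image"][:,:,::-1]); return d
def Rm(a):
    a=np.array(a,float)
    return a if a.shape==(3,3) else cv2.Rodrigues(a)[0]
def ray(d,u,v,z):
    f=192/np.tan(np.radians(d["vfov"])/2)
    r=Rm(d["attitude"])@np.array([(u-d["cx"])/f,(v-d["cy"])/f,1]); o=np.array(d["xyz"])
    return o+r*(z-o[2])/r[2]
def proj(d,p):
    f=192/np.tan(np.radians(d["vfov"])/2)
    c=Rm(d["attitude"]).T@(np.array(p)-np.array(d["xyz"])); return f*c[0]/c[2]+d["cx"],f*c[1]/c[2]+d["cy"]
E
python3 - <<'E'
from h import *
for n in("scene","top"):
    d=snap(n,f"pics/{n}0.png"); print({k:v for k,v in d.items() if k!="image"})
print(observe(),arm.tcp_to_grasp)
E
```

```text
{'vfov': 55.941310733756445, 'cx': 250.81134513464178, 'cy': 193.36984854146576, 'xyz': array([1.29549548, 0.29023863, 0.93893765]), 'attitude': array([-1.42001073, -2.18255334,  0.83180676])}
{'vfov': 43.85528572521821, 'cx': 262.5913967351453, 'cy': 194.61362812699355, 'xyz': array([ 0.4737144 , -0.02304693,  1.28658134]), 'attitude': array([-2.15005589,  2.2126229 , -0.07657416])}
{'clock': 0.1, 'joints': array([ 1.10639261,  0.43516403,  0.02492298,  1.57398536, -0.0115901 ,
        1.13401866, -0.07514597]), 'dq': array([ 1.06122967e-03, -9.03715145e-04, -9.08240640e-05, -1.18265221e-03,
        7.33549715e-04, -1.77247238e-04, -1.10276769e-03]), 'joint_efforts': array([ 4.63617558e-03, -6.69129324e+01,  9.88549255e-01, -3.15144360e+01,
       -6.05709921e-02,  3.74297448e-02,  5.08525522e-05]), 'position': array([ 0.22102406, -0.58408702,  0.20152426]), 'ee_rot': array([-3.08898701e+00, -5.64876222e-01,  5.85082796e-04]), 'force': array([0.83714404, 0.33717967, 0.18683649]), 'ft_torque': array([-0.01168709, -0.00057329,  0.03887122]), 'gripper_force': 0.0, 'width': 1.0041849551802595} 0.0188
```

View pics/scene0.png

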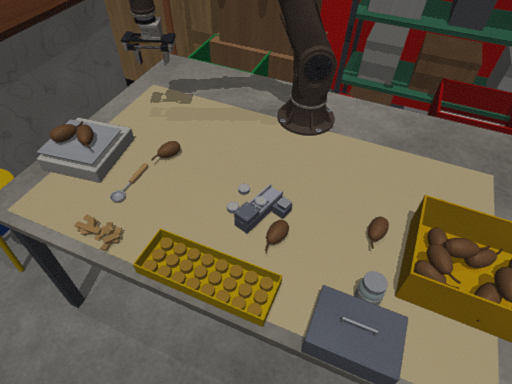

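View pics/top0.png

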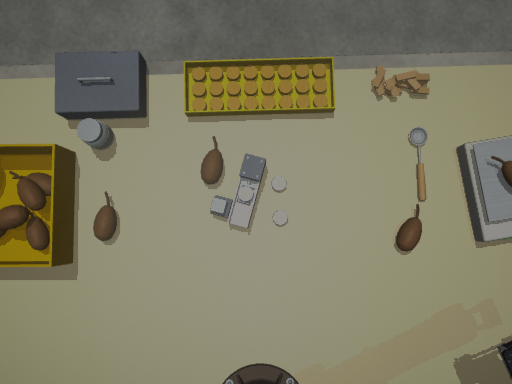

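The scene shows the arm at the far edge and the dispenser mid-table. In the top view the dispenser's back block is near (253,167), the tin near (246,194), the chute's open end near (240,225) and the key near (220,206). I'll enlarge that area.

```bash
python3 - <<'E'
import cv2
a=cv2.imread("pics/top0.png")[140:245,190:300]; cv2.imwrite("pics/topc.png",cv2.resize(a,None,fx=5.5,fy=5.5,interpolation=cv2.INTER_CUBIC))
E
```

```text
(no output)
```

View pics/topc.png

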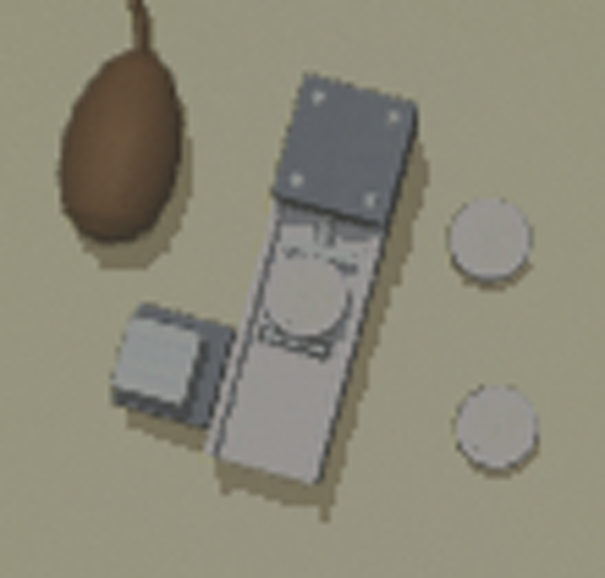

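The crop shows the block's top corners at (308,73), (417,102), (385,225) and (273,190). The tin top is at (307,297), the key top at (158,361), and the chute end corners at (215,455) and (322,483). I'll fit a planar pose to these.

```bash
cat >> h.py <<'E'
def fit(d,pix,mod):
    P=np.array([ray(d,*p,m[2])[:2] for p,m in zip(pix,mod)]); M=np.array(mod)[:,:2]
    a,b=M-M.mean(0),P-P.mean(0)
    th=np.arctan2((a[:,0]*b[:,1]-a[:,1]*b[:,0]).sum(),(a*b).sum())
    R=np.array([[np.cos(th),-np.sin(th)],[np.sin(th),np.cos(th)]]); t=P.mean(0)-R@M.mean(0)
    return th,R,t,(P-(M@R.T+t))*1000
E
python3 - <<'E'
from h import *
d=get_image("top")
c=[(308,73),(417,102),(385,225),(273,190),(307,297),(158,361),(215,455),(322,483)]
pix=[(x/5.5+190-.4,y/5.5+140-.4) for x,y in c]
mod=[(.1,.028,.068),(.1,-.028,.068),(.04,-.028,.068),(.04,.028,.068),(0,0,.058),(-.048,.06,.054),(-.085,.028,.052),(-.085,-.028,.052)]
th,R,t,r=fit(d,pix,mod); print(th,t,r.round(1))
for n,p in dict(key=(-.048,.06),chute=(-.048,0),mid=(-.048,.03)).items(): print(n,R@p+t)
s=observe();print(Rm(s["ee_rot"]).round(3))
E
```

```text
-0.2768816739654321 [0.5705785  0.02372675] [[-0.8 -1.9]
 [-0.7  1.3]
 [-0.4  1.5]
 [ 2.2 -0.5]
 [-1.4  1.3]
 [ 0.5  1.5]
 [-0.1 -3.5]
 [ 0.7  0.4]]
key [0.54080814 0.09456266]
chute [0.52440669 0.03684791]
mid [0.53260742 0.06570529]
[[ 0.935  0.354 -0.001]
 [ 0.354 -0.935  0.001]
 [-0.    -0.001 -1.   ]]
```

>>> {"name": "drive_tool", "arguments": {"steps": [[0.55,15.5,32.5,-3,-0.032],[0.55,15.5,32.5,-3,-0.032],[0.55,15.5,32.5,-3,-0.032],[0.55,15.5,32.5,-3,-0.032],[0.55,15.5,32.5,-3,-0.032],[0.55,15.5,32.5,-3,-0.032],[0.55,15.5,32.5,-3,-0.032],[0.55,15.5,32.5,-3,-0.032],[0.55,15.5,32.5,-3,-0.032],[0.55,15.5,32.5,-3,-0.032],[0.55,15.5,32.5,-3,-0.032],[0.55,15.5,32.5,-3,-0.032],[0.55,15.5,32.5,-3,-0.032],[0.55,15.5,32.5,-3,-0.032],[0.55,15.5,32.5,-3,-0.032],[0.55,15.5,32.5,-3,-0.032],[0.55,15.5,32.5,-3,-0.032],[0.55,15.5,32.5,-3,-0.032],[0.55,15.5,32.5,-3,-0.032],[0.55,15.5,32.5,-3,-0.032]]}}

```text
clock: 1.82
position: [0.5316, 0.0671, 0.142]
ee_rot: [3.111, -0.438, -0.0]
force: [1.5, -0.0, 1.2]
width: 0.446
gripper_force: 0.0
```

>>> {"name": "drive_tool", "arguments": {"steps": [[0.55,-1,-1,-16,0],[0.55,0,0,-16,0],[0.55,0,0,-16,0],[0.55,0,0,-16,0],[0.55,0,0,0,0],[0.55,0,0,0,0]]}}

```text
clock: 2.32
position: [0.5295, 0.0643, 0.0777]
ee_rot: [3.111, -0.436, -0.003]
force: [0.4, 0.0, -0.1]
width: 0.451
gripper_force: 0.0
```

```bash
python3 - <<'E'
from h import *
s=observe(); print(s["position"],s["width"],s["force"])
ims=[]
for n in("scene","top"):
    d=snap(n,f"pics/{n}1.png"); u,v=map(int,proj(d,s["position"]))
    T=Rm(s["ee_rot"])
    a=cv2.resize(d["image"][v-45:v+45,u-45:u+45,::-1],(400,400),interpolation=cv2.INTER_CUBIC)
    # expected tip-centre points projected straight down onto key top / chute floor
    ims.append(a)
    for k in(1,-1):
        p=s["position"]+k*.03*T[:,1]; print(n,((np.array(proj(d,p))-(u-45,v-45))*400/90).round())
cv2.imwrite("pics/c1.png",np.hstack(ims))
E
```

```text
[0.52945036 0.06431128 0.07770212] 0.45082766565475463 [ 0.39729901  0.04268737 -0.0667516 ]
scene [171. 182.]
scene [237. 221.]
top [251. 213.]
top [149. 187.]
```

View pics/c1.png

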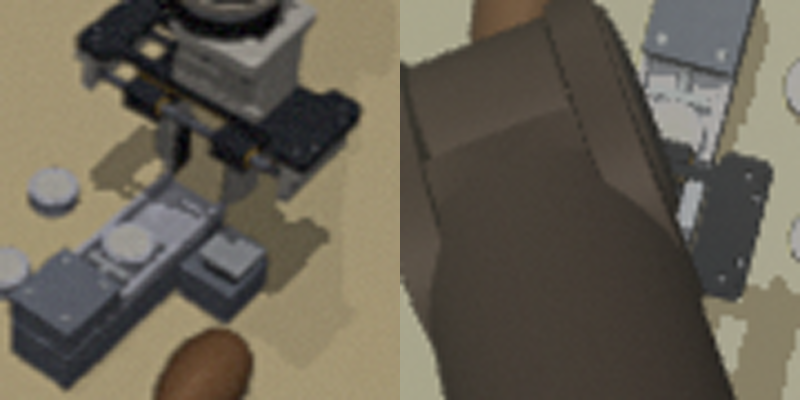

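The scene crop shows both fingers above the dispenser. The chute finger's tip is near (175,180), and the key finger's near (235,205), behind and above the key at (232,253). I'll check this against the projected model before descending.

```bash
python3 - <<'E'
from h import *
th=-.277; R=np.array([[np.cos(th),-np.sin(th)],[np.sin(th),np.cos(th)]]); t=np.array([.5706,.0237])
s=observe(); T=Rm(s["ee_rot"]); d=get_image("scene")
o=np.array([175,165]); u,v=map(int,proj(d,s["position"])); o=np.array([u-35,v-30])
K=8.5
a=cv2.resize(d["image"][o[1]:o[1]+70,o[0]:o[0]+70,::-1],None,fx=K,fy=K,interpolation=cv2.INTER_CUBIC)
def q(p): return tuple(int(x) for x in (np.array(proj(d,p))-o+.5)*K)
def poly(P,c): cv2.polylines(a,[np.array([q(p) for p in P])],True,c,1)
D=lambda x,y,z: np.r_[R@(x,y)+t,z]
poly([D(-.048+i*.018,.06+j*.018,.054) for i,j in((1,1),(1,-1),(-1,-1),(-1,1))],(0,0,255))
poly([D(x,y,.04) for x,y in((-.025,.0225),(-.085,.0225),(-.085,-.0225),(-.025,-.0225))],(0,0,255))
for k in(1,-1):
    poly([s["position"]+T@np.array([i*.0095,k*y,0]) for i,y in((1,.0207),(1,.0397),(-1,.0397),(-1,.0207))],(0,255,0))
    c=s["position"]+k*.03*T[:,1]; print(np.linalg.inv(R)@(c[:2]-t))
cv2.imwrite("pics/c2.png",a)
E
```

```text
[-0.04956048 -0.00165023]
[-0.04947658  0.0583497 ]
```

View pics/c2.png

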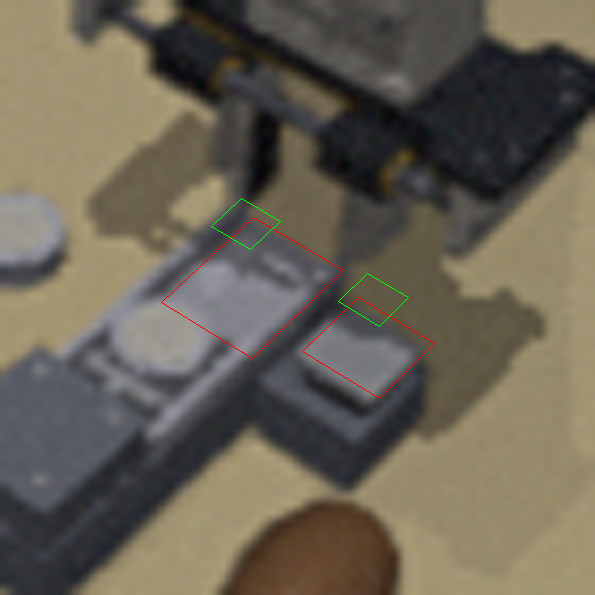

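The overlay matches the key and chute to about 2 mm, and the tips sit over the right places. Next I'll nudge by 1.5 mm along the dispenser's y axis and lower to just below key contact.

>>> {"name": "drive_tool", "arguments": {"steps": [[0.55,0.5,1.5,-6,0],[0.55,0,0,-6,0],[0.55,0,0,-6,0],[0.55,0,0,-4,0],[0.55,0,0,-4,0],[0.55,0,0,0,0],[0.55,0,0,0,0]]}}

```text
clock: 3.05
position: [0.5304, 0.0659, 0.0519]
ee_rot: [3.111, -0.436, -0.001]
force: [-0.2, -0.2, -0.3]
width: 0.45
gripper_force: 0.0
```

>>> {"name": "drive_tool", "arguments": {"steps": [[0.55,0,0,-1,0],[0.55,0,0,-1,0],[0.55,0,0,0,0]]}}

```text
clock: 3.3
position: [0.5308, 0.0659, 0.0502]
ee_rot: [3.111, -0.436, 0.0]
force: [-0.6, -0.1, -0.2]
width: 0.45
gripper_force: 0.0
```

```bash
python3 - <<'E'
from h import *
s=observe(); print(s["position"],s["force"],s["ft_torque"]); d=get_image("scene")
u,v=map(int,proj(d,s["position"])); cv2.imwrite("pics/c3.png",cv2.resize(d["image"][v-35:v+35,u-35:u+35,::-1],None,fx=8.5,fy=8.5,interpolation=cv2.INTER_CUBIC))
s=observe(); print(s["position"],s["force"],s["ft_torque"])
E
```

```text
[0.53075545 0.06593411 0.05024961] [-0.62785364 -0.090028   -0.15298323] [-0.01863938  0.02978871  0.00940026]
[0.53073962 0.06591274 0.05028537] [-0.30408106  0.40971314 -0.31045432] [0.06591337 0.04115106 0.05725507]
```

View pics/c3.png

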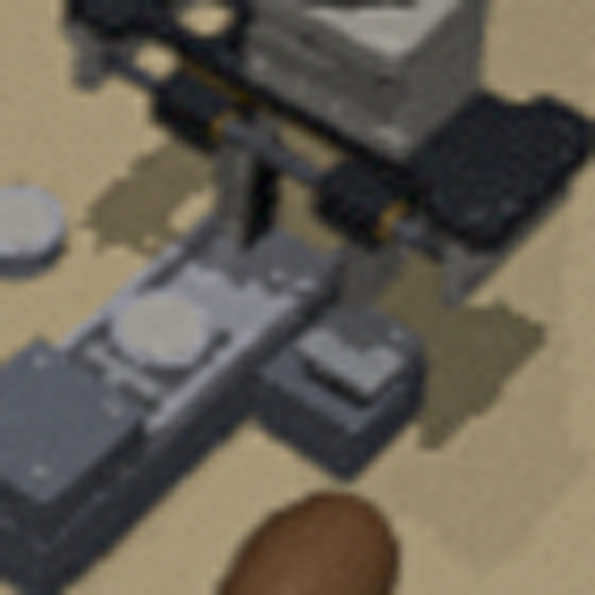

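The crop shows the tips ending about 2.5 px above where the TCP projects: (245,240) for the chute finger, about (355,300) for the key finger. There is also no contact force, so half-open fingertips sit roughly 8 mm higher than the shut-finger TCP. The tin is still loaded at (165,330). I'll descend until I feel the key.

>>> {"name": "drive_tool", "arguments": {"steps": [[0.55,0,0,-1,0],[0.55,0,0,-1,0],[0.55,0,0,-1,0],[0.55,0,0,0,0]]}}

```text
clock: 3.68
position: [0.5306, 0.0659, 0.047]
ee_rot: [3.111, -0.436, -0.0]
force: [-0.1, -0.3, -0.3]
width: 0.449
gripper_force: 0.0
```

>>> {"name": "drive_tool", "arguments": {"steps": [[0.55,0,0,-1,0],[0.55,0,0,-1,0],[0.55,0,0,0,0]]}}

```text
clock: 3.93
position: [0.5306, 0.0659, 0.045]
ee_rot: [3.111, -0.436, -0.0]
force: [0.6, 0.5, -0.0]
width: 0.452
gripper_force: 0.0
```

>>> {"name": "drive_tool", "arguments": {"steps": [[0.55,0,0,-1,0],[0.55,0,0,-1,0],[0.55,0,0,0,0]]}}

```text
clock: 4.18
position: [0.5306, 0.0659, 0.0431]
ee_rot: [3.111, -0.436, -0.0]
force: [-0.1, -0.1, 0.1]
width: 0.447
gripper_force: 0.0
```

>>> {"name": "drive_tool", "arguments": {"steps": [[0.55,0,0,-1,0],[0.55,0,0,-1,0],[0.55,0,0,0,0]]}}

```text
clock: 4.43
position: [0.5306, 0.0659, 0.041]
ee_rot: [3.111, -0.436, -0.0]
force: [0.3, -0.7, 0.5]
width: 0.452
gripper_force: 0.0
```

```bash
python3 - <<'E'
from h import *
s=observe(); print(s["position"],s["force"],s["ft_torque"]); d=get_image("scene")
u,v=map(int,proj(d,s["position"])); a=cv2.resize(d["image"][v-35:v+25,u-30:u+30,::-1],None,fx=10,fy=10,interpolation=cv2.INTER_CUBIC)
cv2.imwrite("pics/c4.png",cv2.convertScaleAbs(a,alpha=1.4))
print(u,v)
E
```

```text
[0.53058884 0.06590843 0.04103821] [ 0.33423673 -0.65850543  0.4902962 ] [0.1333851  0.01427053 0.02194363]
277 199
```

View pics/c4.png

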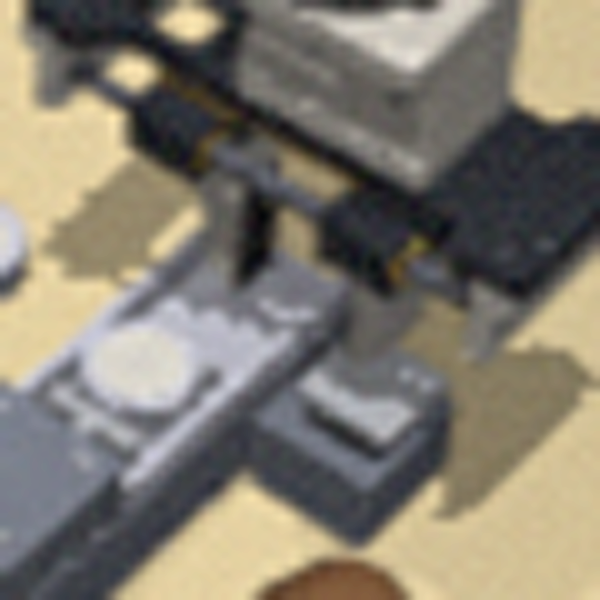

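The picture shows the key finger's tip near (372,350), just above the rear half of the key at (365,395). The chute finger's tip is near (230,285), inside the chute, and the tin at (140,365) is still loaded. I'll compute where those tips lie in the dispenser frame.

```bash
python3 - <<'E'
from h import *
th=-.277; R=np.array([[np.cos(th),-np.sin(th)],[np.sin(th),np.cos(th)]]); t=np.array([.5706,.0237])
d=get_image("scene")
for n,(x,y) in dict(keytip=(372,350),chutetip=(230,288)).items():
    for z in(.05,.054,.058): print(n,z,(R.T@(ray(d,x/10+247-.5,y/10+164-.5,z)[:2]-t)*1000).round(1))
E
```

```text
keytip 0.05 [-58.7  47.9]
keytip 0.054 [-55.6  49.7]
keytip 0.058 [-52.5  51.6]
chutetip 0.05 [-50.5  -4.6]
chutetip 0.054 [-47.4  -2.5]
chutetip 0.058 [-44.4  -0.4]
```

>>> {"name": "drive_tool", "arguments": {"steps": [[0.55,0,0,-1,0],[0.55,0,0,-1,0],[0.55,0,0,0,0]]}}

```text
clock: 4.78
position: [0.5306, 0.0659, 0.0391]
ee_rot: [3.111, -0.436, -0.0]
force: [-0.1, -0.7, -0.3]
width: 0.448
gripper_force: 0.0
```

>>> {"name": "drive_tool", "arguments": {"steps": [[0.48,0,0,0,0],[0.48,0,0,-1,0],[0.48,0,0,-1,0],[0.48,0,0,0,0]]}}

```text
clock: 5.12
position: [0.5306, 0.0659, 0.037]
ee_rot: [3.111, -0.436, -0.0]
force: [0.2, 0.8, 0.3]
width: 0.517
gripper_force: 0.0
```

>>> {"name": "drive_tool", "arguments": {"steps": [[0.48,0,0,-1,0],[0.48,0,0,-1,0],[0.48,0,0,0,0]]}}

```text
clock: 5.37
position: [0.5306, 0.0659, 0.035]
ee_rot: [3.111, -0.436, -0.0]
force: [0.3, -0.5, -0.3]
width: 0.523
gripper_force: 0.0
```

```bash
python3 - <<'E'
from h import *
s=observe(); d=get_image("scene"); T=Rm(s["ee_rot"])
o=np.array([245,168]); K=12
a=cv2.convertScaleAbs(cv2.resize(d["image"][168:218,245:305,::-1],None,fx=K,fy=K,interpolation=cv2.INTER_CUBIC),alpha=1.4)
for k in(1,-1):
  for z in(0,.01,.02):
    p=s["position"]+T@np.array([0,k*.03,0])+[0,0,z]; c=(np.array(proj(d,p))-o+.5)*K
    print(k,z,c.round())
cv2.imwrite("pics/c5.png",a)
E
```

```text
1 0 [308. 342.]
1 0.01 [310. 318.]
1 0.02 [312. 293.]
-1 0 [482. 447.]
-1 0.01 [485. 423.]
-1 0.02 [488. 399.]
```

View pics/c5.png

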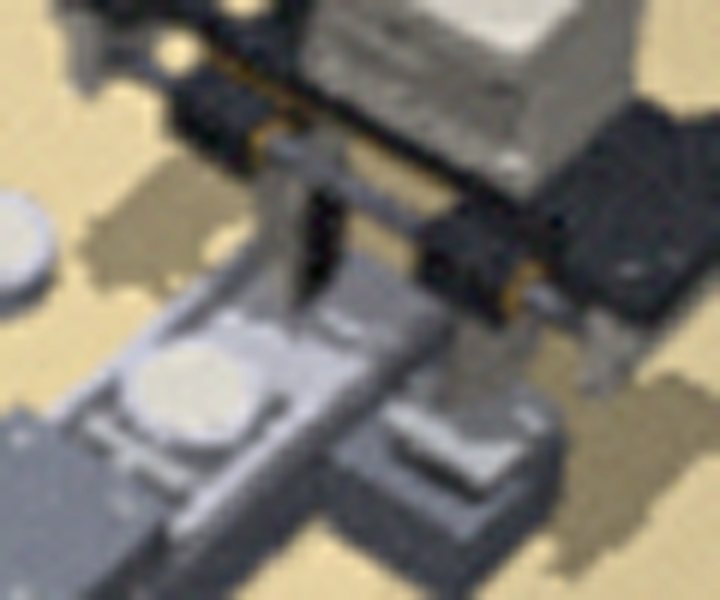

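The picture shows the key finger's lower edge near (480,410), right at the key's surface, and the chute finger inside the chute at (285,310). The tin at (195,390) is still loaded. I'll carry on down in small steps.

>>> {"name": "drive_tool", "arguments": {"steps": [[0.48,0,0,-1,0],[0.48,0,0,-1,0],[0.48,0,0,0,0]]}}

```text
clock: 5.67
position: [0.5306, 0.0659, 0.0331]
ee_rot: [3.111, -0.436, -0.0]
force: [-0.4, -0.9, 0.5]
width: 0.52
gripper_force: 0.0
```

>>> {"name": "drive_tool", "arguments": {"steps": [[0.48,0,0,-1,0],[0.48,0,0,-1,0],[0.48,0,0,0,0]]}}

```text
clock: 5.92
position: [0.5306, 0.0659, 0.031]
ee_rot: [3.111, -0.436, -0.0]
force: [0.5, 0.6, 0.1]
width: 0.519
gripper_force: 0.0
```

>>> {"name": "drive_tool", "arguments": {"steps": [[0.48,0,0,-1,0],[0.48,0,0,-1,0],[0.48,0,0,0,0]]}}

```text
clock: 6.17
position: [0.5308, 0.066, 0.0292]
ee_rot: [-3.111, 0.436, -0.0]
force: [0.9, 0.7, 0.7]
width: 0.521
gripper_force: 0.3
```

>>> {"name": "drive_tool", "arguments": {"steps": [[0.48,0,0,-1,0],[0.48,0,0,0,0]]}}

```text
clock: 6.33
position: [0.5308, 0.0659, 0.0283]
ee_rot: [-3.111, 0.436, -0.0]
force: [-1.0, -1.1, 2.3]
width: 0.518
gripper_force: 0.8
```

```bash
python3 - <<'E'
from h import *
F=[]
for i in range(4):
    d=get_image("scene"); s=observe(); F.append(np.r_[s["force"],s["ft_torque"]])
print(np.mean(F,0).round(2),s["position"])
cv2.imwrite("pics/s6.png",d["image"][:,:,::-1])
E
```

```text
[ 0.08 -0.1   0.91  0.08  0.01 -0.01] [0.53077303 0.06595402 0.028267  ]
```

```bash
python3 - <<'E'
import cv2
a=cv2.imread("pics/s6.png")[170:220,245:305]
cv2.imwrite("pics/c6.png",cv2.convertScaleAbs(cv2.resize(a,None,fx=12,fy=12,interpolation=cv2.INTER_CUBIC),alpha=1.5))
E
```

```text
(no output)
```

View pics/c6.png

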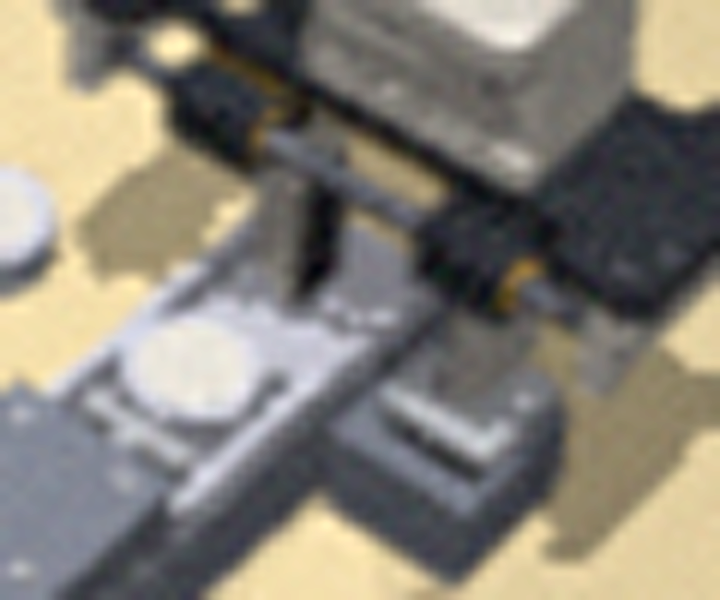

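The picture shows the key finger on the key's top at (480,400). The chute finger stands clear above the chute floor at (285,300), with the tin still loaded at (190,370). Contact came at TCP z of about 0.029, so I'll press through.

>>> {"name": "drive_tool", "arguments": {"steps": [[0.48,0,0,-1.5,0],[0.48,0,0,-1.5,0],[0.48,0,0,0,0],[0.48,0,0,0,0]]}}

```text
clock: 6.87
position: [0.5308, 0.066, 0.0252]
ee_rot: [-3.111, 0.436, -0.0]
force: [-0.1, 0.0, 1.2]
width: 0.518
gripper_force: 0.9
```

>>> {"name": "drive_tool", "arguments": {"steps": [[0.48,0,0,-1.5,0],[0.48,0,0,-1.5,0],[0.48,0,0,0,0],[0.48,0,0,0,0]]}}

```text
clock: 7.2
position: [0.5307, 0.066, 0.0222]
ee_rot: [-3.111, 0.436, 0.0]
force: [-0.3, 0.3, 3.0]
width: 0.52
gripper_force: 2.6
```

>>> {"name": "drive_tool", "arguments": {"steps": [[0.48,0,0,-1.5,0],[0.48,0,0,-1.5,0],[0.48,0,0,0,0],[0.48,0,0,0,0]]}}

```text
clock: 7.53
position: [0.5307, 0.0661, 0.0196]
ee_rot: [-3.111, 0.436, -0.0]
force: [-2.5, -0.8, 9.3]
width: 0.522
gripper_force: 5.5
```

>>> {"name": "drive_tool", "arguments": {"steps": [[0.48,0,0,-1,0],[0.48,0,0,0,0],[0.48,0,0,0,0]]}}

```text
clock: 7.78
position: [0.5308, 0.0661, 0.0193]
ee_rot: [-3.111, 0.435, -0.001]
force: [-4.9, -0.1, 17.5]
width: 0.52
gripper_force: 10.0
```

The stop has been felt: the position stalled at 0.0193 while the force rose to 17.5 N. I'll look to verify.

```bash
python3 - <<'E'
from h import *
F=[]
for i in range(3):
    d=get_image("scene"); s=observe(); F.append(s["force"])
print(np.mean(F,0).round(2),s["position"],s["clock"])
cv2.imwrite("pics/s7.png",d["image"][:,:,::-1]); a=d["image"][168:218,240:300,::-1]
b=get_image("top")["image"][175:225,225:265,::-1]
r=lambda x,k:cv2.resize(x,None,fx=k,fy=k,interpolation=cv2.INTER_CUBIC)
cv2.imwrite("pics/c7.png",cv2.convertScaleAbs(np.hstack([r(a,8),r(b,8)]),alpha=1.4))
E
```

```text
[-5.1  -0.94 18.1 ] [0.530793   0.06611872 0.01925797] 7.9333
```

View pics/c7.png

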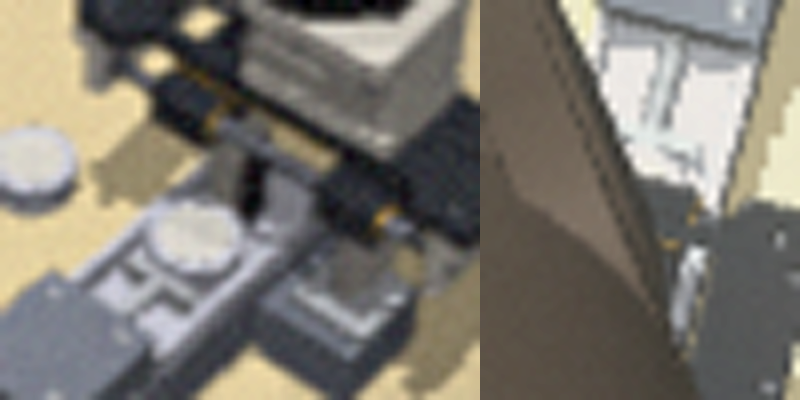

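The picture shows the tin released, lying against the chute finger at (195,235) in the crop, with the pusher extended behind it and the key down. I'll check the tin's position numerically.

```bash
python3 - <<'E'
from h import *
th=-.277; R=np.array([[np.cos(th),-np.sin(th)],[np.sin(th),np.cos(th)]]); t=np.array([.5706,.0237])
d=get_image("scene"); g=d["image"].astype(int)
print((R.T@(ray(d,195/8+240-.5,232/8+168-.5,.058)[:2]-t)*1000).round(1))
p=cv2.imread("pics/s7.png").astype(int)[:,:,::-1]; print(abs(g-p)[168:218,240:300].mean(), observe()["force"])
E
```

```text
[-17.7  -3.2]
2.238777777777778 [-5.51038939 -0.94976572 17.93204223]
```

```bash
python3 -c "
from cell import arm
print(arm.sign_off())"
```

```text
the job is handed in; nothing more can be done
None
```

The job is handed in at about 8 s on the robot clock: the key is held on its stop at about 18 N, and the ejected tin rests against the finger in the chute, its front edge about 14 mm past the gate.

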